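Release the reactor stirrer's transport lock

TASK

Two stirrers stand on the bench. On the one that carries the steel pressure reactor (the other's mantle is empty), slide the black transport lock knob away from the mantle, fully to its end stop by the front panel, and let go of it. Leave the lock of the empty stirrer as it is.

Things in the scene. Friction and masses are not known exactly. Their poses are not given: they have to be found in the camera images.
- stirrer_reactor: Blue bench stirrer, fixed, 340 x 180 mm, flat deck 70 mm high, with a cream round mantle (diameter 120, top at 154 mm) holding a steel pressure reactor with bolts and a valve (232 mm high in all). Origin: centre of the footprint at bench level. Its x axis runs from the sloping display panel (-x end) to the mantle (axis at x = +105 mm), z up; lock on the midline y = 0.
- lock_reactor_top (a point): Centre of the top face of the reactor stirrer's black lock knob, 118 mm above the bench. Upright block 18 mm along the stirrer's x, 24 mm along y, 40 mm tall (28 mm wide foot, lowest 8 mm) on a 32 mm wide, 8 mm high track; 70 mm of clear deck on either side along y. Low stop block at the track's front end, thin bolt behind the knob. Axes as the stirrer's; it slides along -x to release.
- lock_reactor (a joint): Slide of that knob, in m: 0 = bolt fully in the keeper by the mantle (knob at x = -20 mm of the stirrer), 0.05 = front end stop, released (x = -70 mm). Grows as the knob slides away from the mantle towards the display panel. Starts between 0 and 0.015. About 3 N of friction, no spring: it stays where it is left.
- lock_empty_top (a point): Centre of the top face of the same knob on the other stirrer, which is alike but has an open, empty mantle. Not to be moved. The two stirrers swap places between starts.

How it is judged (in metres and radians):
At the end, for the whole second after the job is handed in: The reactor stirrer's lock knob rests within 6 mm of its front end stop (joint value above 0.044) and the empty stirrer's lock was never moved by more than 8 mm (value of joint lock_reactor above 0.044 m and velocity of joint lock_reactor between -0.005 and 0.005 m/s); the robot touches nothing.
It fails at once if the empty stirrer's lock knob was moved by more than 8 mm (distance of lock_empty_top from where it was at the start of the episode above 0.008 m).
It also fails if it takes over 32 s, if anything falls off the work surface, if the arm or the gripper's body presses on something with over 40 N, if the wrist force passes 120 N, or if a joint passes its speed limit or range.

ROBOT

A 6-joint arm with a two-finger parallel gripper is mounted at the origin on the work surface. World frame = base frame: x ahead of the robot, y to its left, z up, the work surface at z = 0. Lengths are in mm, angles in degrees, forces in N, time in s.
With the tool pointing down it reaches from about 250 to 775 mm from the base axis. Payload 8.9 kg.
Tool frame: the origin (TCP) lies midway between the tips of the shut fingers; the grasp point (between the pads) lies arm.tcp_to_grasp behind it (arm.tcp_to_grasp is the distance from the TCP to the grasp point, in mm); z points along the fingers, y is the line along which they close (so a half turn about z gives the same grasp; the last joint's range is limited). The gripper opens to 85 mm and grips with 20 to 120 N. Pads are 22 mm wide; open, the fingers measure 114 mm over their backs; the gripper's body (76 mm by 85 mm) begins 54 mm behind the grasp point. The pads swing forward as they close: fully open they stand 13 mm farther back than shut.
Start: joints at [68.337, 16.656, -8.789, 64.555, 0, 82.019], TCP at [124.176, 510.102, 231.305] pointing down, gripper open.
Joint ranges: [-144.48, 144.48], [-52.06, 99.96], [-74.48, 78.29], [-112.23, 115.85], [-86.99, 84.42], [-180, 180]. Speed limits (degrees/s): [127.2, 127.2, 159.86, 180, 180, 180].

INTERFACE

Orientations are given as a 3x3 rotation matrix whose columns are the frame's x, y, z axes.
In Python, from workcell import arm gives the robot as it stands.
- The arm moves only by the tool servo_tool, never from a script. Its argument "plan" is one flat list of numbers, 4 for each row, row after row: the shift along the tool's x, y, z in m, then the turn about the tool's z in rad. In form: [tx, ty, tz, twist, tx, ty, tz, twist, ...]. A call has 1 to 5 rows; each row shifts and turns the commanded pose from where the row before left it, along the tool's axes as they then stand; what a row does not reach is not made up. A row lasts 1/10 s, in which the tool goes at most 50 mm and 8.59 degrees, less where a joint would pass 70% of its speed; a pose out of reach is approached as far as the arm can. A call with a gripper value outside its range is refused whole. "claw" is the closure in counts, from 0 (fully open) to 255 (shut), set as the call begins (left out, the last holds). The fingers move at their own pace and stop on an object; the grip force is fixed at half the most. Time passes only in rows, so rows that do not move let the fingers close. It gives the time, the measured TCP pose, the force, the opening and the grip force at its end, in the units of the state.
- arm.observe(): the state, without advancing time (a new reading comes with each control period).
- arm.get_image(name): name is "scene" or "top" or "wrist"; returns the picture (400x640x3 uint8, blue, green, red); there is no depth.
- arm.camera_model(name): a dict with "fx", "fy", "cx", "cy" (pixels), "R" (3x3) and "t" (3): a world point X has camera coordinates R X + t. Camera axes: x right, y down, z forward; pixel columns grow to the right and rows downward; lengths in mm; the calibration is good to about 2 mm. The wrist camera is an equidistant fisheye: a pixel r from the principal point sees the ray r / f radians off the axis. A picture is of the moment at which its call begins: read the wrist's pose just before it. camera_model takes no time and is no camera call; for the wrist camera it gives the pose at the moment of the call.
- arm.hand_in(): hands the job in; it is judged then, once.
Trained networks look in the newest picture that a camera, given by its name, has taken for a name from the list of things; names that differ only in an ending like _2 or _b are one class to them, and where a whole thing is asked for, a point or a joint stands for the part that bears it (a point fixed in the world has none). Each returns a list of dicts, best first, with "score" (0 to 1); they miss things now and then, are a little off and sometimes report something else, mostly with a low value. They report only what shows in the picture. A call takes as long as a camera call.
- arm.spot_in(camera, label): "xyz" ([x, y, z] in mm, in world coordinates, good to about 4 mm: the middle of the surface that is visible of it).
- arm.landmark_of(camera, label): "xyz" ([x, y, z] in mm, in world coordinates, good to about 4 mm: a listed point, or the origin of a listed thing).
The state is a dict: "time_s": time; "q": joint angles; "joint_vel": joint speeds; "tau": joint torques, N m; "tcp_pos": TCP position; "tool_rot": TCP orientation; "wrist_force": force on the tool from outside, world axes, zero at the start; "torque": the same for the moment, N m; "grip_width": opening from 0.0 (shut) to 1.0 (fully open); "finger_force": force on a finger pad.
Only numpy, scipy, OpenCV 4.12 (cv2) and the standard library are available. Lean on these libraries where they do the work, as an engineer would, in place of code of your own. Each camera call takes 0.05 s, during which the arm holds its last target. There are 200 camera calls.

## Working session

There is one attempt and no reset: what is moved stays moved. The work goes in short steps, Python scripts to look and compute and a tool call to move; the robot and the scene stay as the last step left them, time stands still between calls to the robot, and variables do not carry over. Pictures are saved under pics/ and viewed, at most 10 in all, crops included, and the job is handed in when it is done.

Besides the shell and the picture viewer there is one more tool, called after "Call:" as name(argument=value, ...) on one line, values as JSON. servo_tool: Moves the arm, as the interface text tells. Its arguments: {"type":"object","properties":{"plan":{"type":"array","items":{"type":"number"}},"claw":{"type":"number"}},"required":["plan"]}

```bash
mkdir -p pics; python3 - <<'E'
from workcell import arm
import cv2,numpy as np
s=arm.observe();print(s['time_s'],s['tcp_pos'],np.round(s['tool_rot'],3).tolist(),arm.tcp_to_grasp,s['grip_width'])
a=arm.get_image("scene");
for l in ["stirrer_reactor","lock_reactor_top","lock_empty_top"]:
  print("scene",l,arm.landmark_of("scene",l))
b=arm.get_image("top")
for l in ["stirrer_reactor","lock_reactor_top","lock_empty_top"]:
  print("top",l,arm.landmark_of("top",l))
cv2.imwrite("pics/a.png",a);cv2.imwrite("pics/b.png",b)
E
```

```text
0.0 [124.02221591 509.70887779 230.74893507] [[-0.972, 0.237, -0.0], [0.237, 0.972, -0.001], [0.0, -0.001, -1.0]] 18.700000000000003 1.0010065267574026
scene stirrer_reactor [{'xyz': [454.2, 241.5, -0.8], 'score': 0.88}]
scene lock_reactor_top [{'xyz': [448.3, 221.8, 118.2], 'score': 0.82}]
scene lock_empty_top [{'xyz': [449.0, -277.9, 117.6], 'score': 0.97}]
top stirrer_reactor [{'xyz': [453.0, 238.8, -1.3], 'score': 0.79}]
top lock_reactor_top [{'xyz': [447.7, 224.4, 115.9], 'score': 0.68}]
top lock_empty_top [{'xyz': [454.2, -275.8, 120.9], 'score': 0.8}]
```

View pics/a.png

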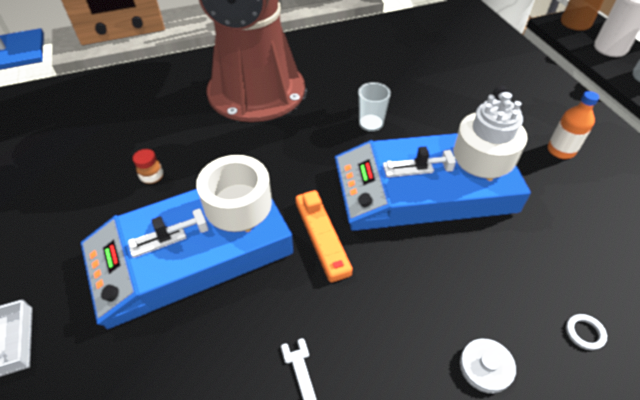

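View pics/b.png

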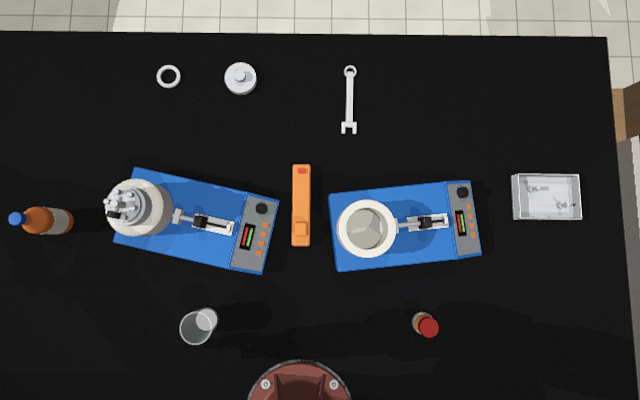

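The top picture shows the reactor stirrer on the left. Its knob is at about (203,222), its mantle at about (138,208), and the panel end is on the right. The scene picture agrees, with the knob at (422,157). The empty stirrer is at the far side (y≈-277).

```bash
cat > h.py <<'E'
from workcell import arm
import numpy as np,cv2
def ray(cam,uv,z,m=None):
    m=m or arm.camera_model(cam);R=np.array(m['R']);t=np.array(m['t'])
    d=np.array([(uv[0]-m['cx'])/m['fx'],(uv[1]-m['cy'])/m['fy'],1.])
    if cam=='wrist':
        p=d[:2];r=np.linalg.norm(p);d=np.r_[p/r*np.sin(r),np.cos(r)]
    c=-R.T@t;w=R.T@d;return c+w*(z-c[2])/w[2]
E
python3 - <<'E'
from h import *
b=cv2.imread('pics/b.png')
hsv=cv2.cvtColor(b,cv2.COLOR_BGR2HSV)
cv2.imwrite('pics/c.png',cv2.resize(b[155:285,95:295],None,fx=4,fy=4,interpolation=cv2.INTER_CUBIC))
for p in [(135,168),(278,200),(114,241),(263,273)]: print(p,ray('top',p,70).round(1))
m=arm.camera_model('wrist');c=-np.array(m['R']).T@m['t'];s=arm.observe();print('cam in tool',np.array(s['tool_rot']).T@(c-s['tcp_pos']))
E
```

```text
(135, 168) [572.9 384.6  70. ]
(278, 200) [500.9  52.2  70. ]
(114, 241) [404.8 421.8  70. ]
(263, 273) [335.7  83.1  70. ]
cam in tool [  79.31363006    0.21721841 -142.61742327]
```

View pics/c.png

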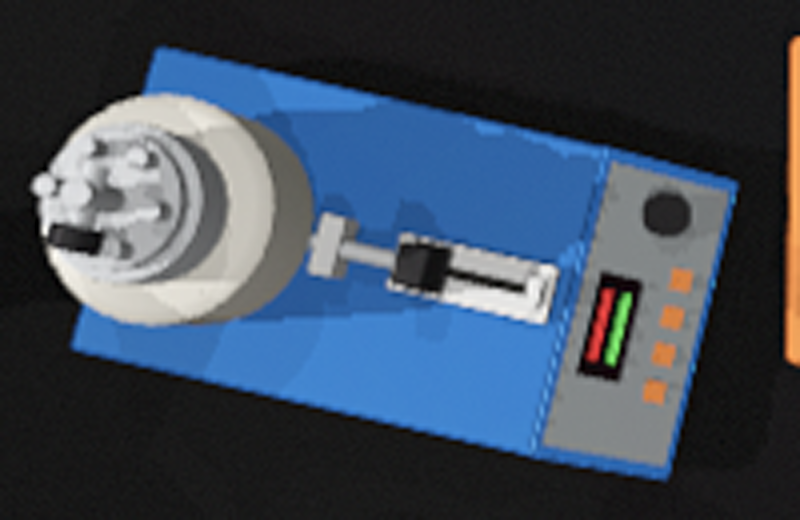

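The crop shows the knob's top face at about (410,266) in crop pixels, which is (197.5,221.5) in the full picture. The deck's long edges run about 13° off the image rows, and the track's front end is at crop (545,293).

```bash
python3 - <<'E'
from h import *
P=lambda u,v,z: ray('top',(95+u/4,155+v/4),z)
for a,b in [((160,47),(608,150)),((72,348),(537,455))]:
    p,q=P(*a,70),P(*b,70);d=p-q;print(p.round(),q.round(),np.degrees(np.arctan2(d[1],d[0])),np.linalg.norm(d))
k=P(410,266,118);print('knob',k.round(1))
s=arm.observe();print('shift in tool axes',(np.array(s['tool_rot']).T@(np.array([448,223.5,118])-s['tcp_pos'])).round(1))
E
```

```text
[576. 385.  70.] [518. 124.  70.] 77.44814936993606 267.26499868162585
[403. 424.  70.] [345. 159.  70.] 77.6618497845495 270.9175529426383
knob [448.1 220.9 118. ]
shift in tool axes [-382.4 -201.8  113.2]
```

Call:
servo_tool(plan=[-0.02,-0.01,-0.015,0,-0.03,-0.015,-0.015,0,-0.03,-0.016,-0.015,0,-0.03,-0.016,0,0,-0.03,-0.016,0,0], claw=0)

```text
time_s: 0.9
tcp_pos: [243.9, 405.4, 276.9]
tool_rot: [[-0.972, 0.236, 0.001], [0.236, 0.972, 0.001], [-0.001, 0.001, -1.0]]
wrist_force: [-0.1, 0.3, 0.5]
grip_width: 0.999
finger_force: 0.0
```

Call:
servo_tool(plan=[-0.03,-0.016,0,0,-0.03,-0.016,0,0,-0.03,-0.016,0,0,-0.03,-0.016,0,0,-0.03,-0.016,0,0])

```text
time_s: 1.4
tcp_pos: [370.7, 291.8, 276.4]
tool_rot: [[-0.972, 0.237, 0.0], [0.237, 0.972, 0.0], [-0.0, 0.0, -1.0]]
wrist_force: [0.4, 0.6, -0.5]
grip_width: 0.999
finger_force: 0.0
```

Call:
servo_tool(plan=[-0.03,-0.016,0,0,-0.03,-0.016,0,0,-0.025,-0.013,0,0,-0.007,-0.004,0,0,0,0,0,0])

```text
time_s: 1.9
tcp_pos: [447.9, 222.9, 276.1]
tool_rot: [[-0.971, 0.238, -0.0], [0.238, 0.971, -0.0], [0.0, -0.0, -1.0]]
wrist_force: [0.3, -0.7, 0.7]
grip_width: 0.999
finger_force: 0.0
```

Call:
servo_tool(plan=[0,0,0,-0.13,0,0,0,-0.13,0,0,0,-0.13,0,0,0,-0.13,0,0,0,-0.13])

```text
time_s: 2.4
tcp_pos: [446.4, 224.6, 276.4]
tool_rot: [[-0.914, -0.406, -0.0], [-0.406, 0.914, 0.0], [0.0, 0.0, -1.0]]
wrist_force: [-0.4, -0.4, 0.1]
grip_width: 1.0
finger_force: 0.0
```

Call:
servo_tool(plan=[0,0,0,-0.13,0,0,0,-0.13,0,0,0,-0.13,0,0,0,-0.13,0,0,0,-0.13])

```text
time_s: 2.9
tcp_pos: [446.3, 224.6, 276.4]
tool_rot: [[-0.482, -0.876, -0.0], [-0.876, 0.482, 0.0], [-0.0, 0.0, -1.0]]
wrist_force: [0.3, 0.4, 0.0]
grip_width: 1.0
finger_force: 0.0
```

Call:
servo_tool(plan=[0,0,0,-0.13,0,0,0,-0.13,0,0,0,-0.03,0,0,0,0,0,0,0,0])

```text
time_s: 3.4
tcp_pos: [447.1, 223.9, 276.4]
tool_rot: [[-0.22, -0.976, -0.0], [-0.976, 0.22, 0.0], [-0.0, 0.0, -1.0]]
wrist_force: [-0.3, -0.3, 0.1]
grip_width: 1.002
finger_force: 0.0
```

```bash
python3 - <<'E'
from h import *
s=arm.observe();m=arm.camera_model('wrist');a=arm.get_image("wrist");cv2.imwrite('pics/d.png',a)
print(s['time_s'],s['tcp_pos'],np.round(s['tool_rot'],3).tolist(),s['q'])
for l in ["lock_reactor_top","lock_empty_top"]: print(l,arm.landmark_of("wrist",l))
import json;json.dump({k:np.array(v).tolist() for k,v in m.items() if k in('fx','fy','cx','cy','R','t')},open('m.json','w'))
E
```

```text
3.4 [447.14366318 223.89546925 276.37538173] [[-0.22, -0.976, -0.0], [-0.976, 0.22, 0.0], [-0.0, 0.0, -1.0]] [ 1.82123433e+01  1.26933243e+01 -7.28155021e+00  7.00265924e+01
  5.17815350e-03 -5.90838319e+01]
lock_reactor_top [{'xyz': [450.2, 224.4, 112.2], 'score': 0.86}]
lock_empty_top []
```

View pics/d.png

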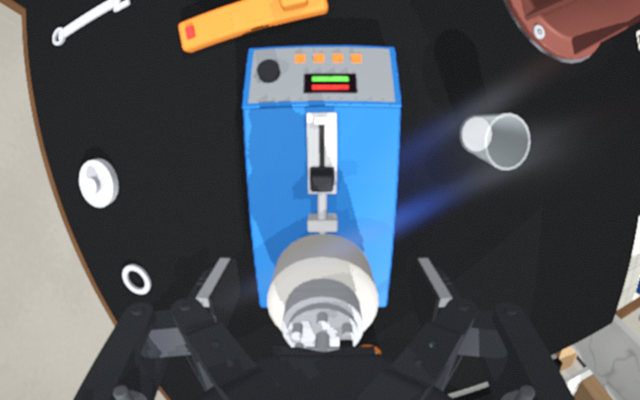

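The wrist picture shows the stirrer axis vertical at column ≈321, so the tool is aligned. The knob covers about (308-334, 165-192), with the keeper and bolt below it at (322,222).

```bash
python3 - <<'E'
from h import *
import json
m=json.load(open('m.json'));s=arm.observe();R=np.array(s['tool_rot'])
for p,z in [((321,186),118),((321,180),118),((322,120),78),((321,192),78)]:
    w=ray('wrist',p,z,m);print(p,w.round(1),'tool',(R.T@(w-s['tcp_pos'])).round(1))
a=cv2.imread('pics/d.png');cv2.imwrite('pics/e.png',cv2.resize(a[100:240,260:380],None,fx=4,fy=4,interpolation=cv2.INTER_CUBIC))
E
```

```text
(321, 186) [449.4 224.4 118. ] tool [ -1.2  -1.8 158.3]
(321, 180) [448.  218.4 118. ] tool [  5.   -1.7 158.3]
(322, 120) [434.4 162.1  78. ] tool [ 62.9  -0.8 198.3]
(321, 192) [453.6 241.6  78. ] tool [-18.9  -2.1 198.3]
```

View pics/e.png

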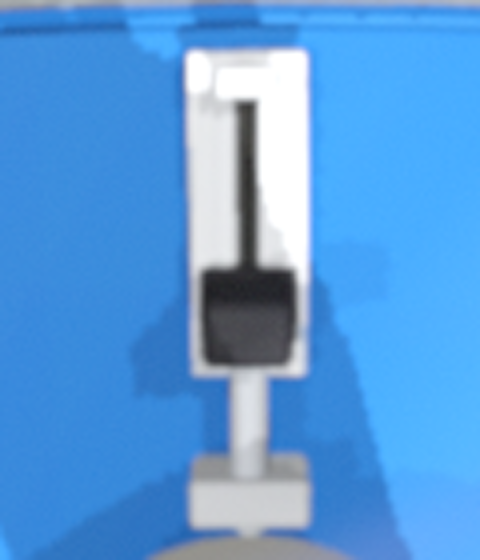

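The crop puts the knob's top face centre at (322,184) in full pixels, within about 1 mm of the TCP axis. I'll descend and grip.

Call:
servo_tool(plan=[0,0,0.03,0,0,0,0.035,0,0,0,0.035,0,0,0,0.03,0,0,0,0.02,0])

```text
time_s: 4.05
tcp_pos: [446.5, 223.1, 124.3]
tool_rot: [[-0.219, -0.976, -0.002], [-0.976, 0.219, -0.001], [0.001, 0.002, -1.0]]
wrist_force: [-0.3, -0.3, -0.5]
grip_width: 1.002
finger_force: 0.0
```

Call:
servo_tool(plan=[0.001,-0.001,0.018,0,0,0,0.012,0,0,0,0.006,0,0,0,0,0,0,0,0,0])

```text
time_s: 4.55
tcp_pos: [448.7, 222.5, 90.9]
tool_rot: [[-0.218, -0.976, 0.001], [-0.976, 0.218, 0.0], [-0.0, -0.001, -1.0]]
wrist_force: [-0.5, -0.9, 0.3]
grip_width: 0.998
finger_force: 0.0
```

Call:
servo_tool(plan=[0,0,0,0,0,0,0,0,0,0,0,0,0,0,0,0,0,0,0,0], claw=255)

```text
time_s: 5.05
tcp_pos: [449.0, 222.3, 90.8]
tool_rot: [[-0.218, -0.976, 0.001], [-0.976, 0.218, 0.0], [-0.0, -0.001, -1.0]]
wrist_force: [1.3, -0.7, 3.0]
grip_width: 0.27
finger_force: 59.0
```

Call:
servo_tool(plan=[0,0,0,0,0,0,0,0,0,0,0,0,0,0,0,0,0,0,0,0])

```text
time_s: 5.55
tcp_pos: [449.0, 222.3, 90.7]
tool_rot: [[-0.218, -0.976, 0.001], [-0.976, 0.218, 0.0], [-0.0, -0.001, -1.0]]
wrist_force: [0.9, -1.7, 5.8]
grip_width: 0.269
finger_force: 59.1
```

Call:
servo_tool(plan=[0.005,0,0,0,0.008,0,0,0,0.008,0,0,0,0.005,0,0,0,0.003,0,0,0])

```text
time_s: 6.05
tcp_pos: [442.7, 193.7, 90.8]
tool_rot: [[-0.218, -0.976, 0.002], [-0.976, 0.218, 0.001], [-0.001, -0.001, -1.0]]
wrist_force: [2.1, 1.2, 5.5]
grip_width: 0.269
finger_force: 59.2
```

Call:
servo_tool(plan=[0.003,0,0,0,0.002,0,0,0,0.002,0,0,0,0,0,0,0,0,0,0,0])

```text
time_s: 6.55
tcp_pos: [441.2, 186.9, 90.8]
tool_rot: [[-0.218, -0.976, 0.002], [-0.976, 0.218, 0.0], [-0.001, -0.002, -1.0]]
wrist_force: [2.8, 0.1, 6.8]
grip_width: 0.274
finger_force: 59.3
```

Moved 36 mm with no stop contact yet, so I'll continue in small steps.

Call:
servo_tool(plan=[0.002,0,0,0,0.002,0,0,0,0,0,0,0])

```text
time_s: 6.85
tcp_pos: [440.4, 183.1, 90.8]
tool_rot: [[-0.218, -0.976, 0.002], [-0.976, 0.218, 0.0], [-0.001, -0.002, -1.0]]
wrist_force: [3.3, 0.7, 6.5]
grip_width: 0.27
finger_force: 59.3
```

Call:
servo_tool(plan=[0.002,0,0,0,0.001,0,0,0,0,0,0,0])

```text
time_s: 7.15
tcp_pos: [439.7, 180.2, 90.7]
tool_rot: [[-0.218, -0.976, 0.002], [-0.976, 0.218, 0.001], [-0.001, -0.002, -1.0]]
wrist_force: [3.3, 0.6, 5.4]
grip_width: 0.269
finger_force: 59.3
```

Call:
servo_tool(plan=[0.002,0,0,0,0.001,0,0,0,0,0,0,0])

```text
time_s: 7.45
tcp_pos: [439.1, 177.3, 90.8]
tool_rot: [[-0.218, -0.976, 0.002], [-0.976, 0.218, 0.001], [-0.001, -0.002, -1.0]]
wrist_force: [2.2, 1.7, 5.7]
grip_width: 0.269
finger_force: 59.3
```

Call:
servo_tool(plan=[0.002,0,0,0,0,0,0,0,0,0,0,0])

```text
time_s: 7.75
tcp_pos: [438.7, 175.3, 90.7]
tool_rot: [[-0.218, -0.976, 0.002], [-0.976, 0.218, 0.0], [-0.001, -0.002, -1.0]]
wrist_force: [3.0, 0.3, 6.3]
grip_width: 0.272
finger_force: 59.3
```

Call:
servo_tool(plan=[0.002,0,0,0,0,0,0,0,0,0,0,0])

```text
time_s: 8.05
tcp_pos: [438.4, 174.1, 90.8]
tool_rot: [[-0.218, -0.976, 0.002], [-0.976, 0.218, 0.002], [-0.002, -0.002, -1.0]]
wrist_force: [2.8, 4.4, 3.4]
grip_width: 0.264
finger_force: 59.0
```

Call:
servo_tool(plan=[0.001,0,0,0,0,0,0,0,0,0,0,0])

```text
time_s: 8.35
tcp_pos: [438.4, 174.0, 90.8]
tool_rot: [[-0.217, -0.976, 0.002], [-0.976, 0.217, 0.004], [-0.004, -0.001, -1.0]]
wrist_force: [4.4, 9.0, 2.2]
grip_width: 0.268
finger_force: 58.8
```

The force along y rose to 9 N and the tool has stopped moving, so the knob is at its end stop after 49 mm. I'll ease the grip, open and retract straight up.

Call:
servo_tool(plan=[-0.001,0,0,0,0,0,0,0])

```text
time_s: 8.55
tcp_pos: [438.4, 174.1, 90.8]
tool_rot: [[-0.218, -0.976, 0.002], [-0.976, 0.218, 0.002], [-0.002, -0.002, -1.0]]
wrist_force: [3.6, 5.1, 4.9]
grip_width: 0.269
finger_force: 59.1
```

Call:
servo_tool(plan=[0,0,0,0,0,0,0,0,0,0,0,0,0,0,0,0,0,0,0,0], claw=0)

```text
time_s: 9.05
tcp_pos: [437.2, 173.3, 90.2]
tool_rot: [[-0.218, -0.976, -0.0], [-0.976, 0.218, -0.0], [0.0, 0.0, -1.0]]
wrist_force: [-0.6, -1.1, -0.2]
grip_width: 1.002
finger_force: 0.0
```

Call:
servo_tool(plan=[0,0,0,0,0,0,0,0,0,0,-0.01,0,0,0,-0.03,0,0,0,-0.03,0])

```text
time_s: 9.55
tcp_pos: [436.9, 173.4, 161.5]
tool_rot: [[-0.218, -0.976, -0.001], [-0.976, 0.218, -0.0], [0.001, 0.001, -1.0]]
wrist_force: [0.4, 0.0, 0.7]
grip_width: 0.998
finger_force: 0.0
```

Call:
servo_tool(plan=[0,0,-0.03,0,0,0,-0.03,0,0,0,-0.03,0,0,0,-0.02,0,0,0,0,0])

```text
time_s: 10.05
tcp_pos: [438.8, 173.9, 273.7]
tool_rot: [[-0.218, -0.976, 0.005], [-0.976, 0.218, 0.001], [-0.002, -0.005, -1.0]]
wrist_force: [0.6, -0.6, -0.1]
grip_width: 1.001
finger_force: 0.0
```

```bash
python3 - <<'E'
from h import *
s=arm.observe();a=arm.get_image("wrist");print(s['time_s'],s['tcp_pos'],s['wrist_force'],s['grip_width'])
print(arm.landmark_of("wrist","lock_reactor_top"))
cv2.imwrite('pics/f.png',a)
E
```

```text
10.05 [438.80518687 173.85382891 273.68535005] [ 0.5922847  -0.56875867 -0.12657536] 1.0014487148519926
[{'xyz': [443.0, 174.6, 115.6], 'score': 0.87}]
```

View pics/f.png

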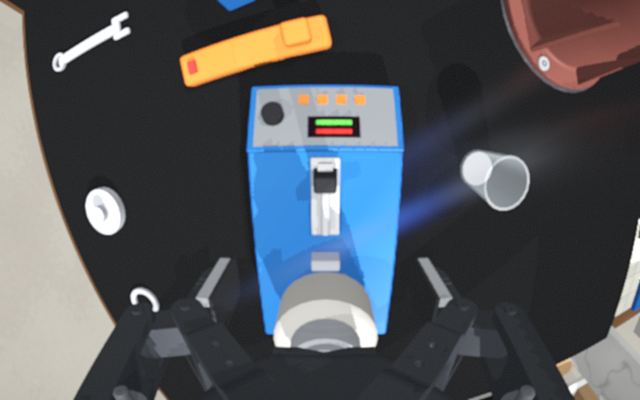

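The picture shows the knob at (325,181), against the stop at the track's front end, with the bolt clear of the keeper at (325,260) and the gripper clear.

```bash
python3 -c "
from workcell import arm
print(arm.hand_in())"
```

```text
the job is handed in; nothing more can be done
None
```

The reactor stirrer's lock knob was slid about 49 mm to its front end stop and let go, the empty stirrer's lock was never approached, and the job was handed in; no verdict came back.

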